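# Nest the emptied parts bins on the repair bench

### The job

Clear the three emptied parts bins off the repair bench by nesting them in the black tray, largest first: set the grey bin flat on the floor of the tray, then put the blue bin upright inside the grey one, then the red bin upright inside the blue one, each fully down. Leave everything else on the bench where it is.

Things in the scene. Friction and masses are not known exactly. Their poses are not given: they have to be found in the camera images.
- large_bin_mid (a point): Largest bin: grey empty open-topped bin, straight walls, 140 long (x) x 68 wide (y) x 60 mm high outside, walls and floor 4 mm, loose, about 140 g. Point: its centre, 30 mm above its underside; z up. Grip across its width, fingers outside the long walls. Standing in the tray this point is 30 mm above the tray's point.
- medium_bin_mid (a point): Middle bin: blue empty open-topped bin, straight walls, 122 long (x) x 52 wide (y) x 66 mm high outside, walls and floor 3 mm, loose, about 100 g. Point: its centre, 33 mm above its underside; z up. Grip across its width, fingers outside the long walls. Fully down in the grey bin: 4 mm free each side, 5 each end, rim 10 mm above the grey rim, this point 7 mm above grey's point; let go 10 mm higher it drops home.
- small_bin_mid (a point): Smallest bin: red empty open-topped bin, straight walls, 106 long (x) x 38 wide (y) x 72 mm high outside, walls and floor 3 mm, loose, about 80 g. Point: its centre, 36 mm above its underside; z up. Grip across its width, fingers outside the long walls. Fully down in the blue bin: 4 mm free each side, 5 each end, rim 9 mm above the blue rim, this point 6 mm above blue's point; let go 10 mm higher it drops home.
- stow_tray_in (a point): Black shallow tray, fixed: 174 (x) x 106 (y) x 18 mm high outside, walls and floor 5 mm, 164 x 96 mm inside, its long side for the grey bin's long side. Point: centre of its inner floor, 5 mm above the bench; z up. Tray and bins stand in any order across the bench, their x axes (lengths) within 0.4 rad of world x.
- circuit_board: Bystander, to be left where it is: green circuit board, 75 x 165 x 3 mm, a few parts on it up to 19 mm high, lying flat near the back.
- solder_spool: Bystander, to be left where it is: orange solder spool, 50 mm across, 40 mm high, standing on its flange, near the robot.
- flux_jar: Bystander, to be left where it is: amber jar with a white cap, 44 mm across, 45 mm high, near the robot.
- capacitor: Bystander, to be left where it is: black electrolytic capacitor, 35 mm across, 50 mm high, standing, near the robot.
- screwdriver: Bystander, to be left where it is: red-handled screwdriver, 170 mm long, lying flat near the back, right of the circuit board.
- multimeter: Bystander, to be left where it is: yellow and black hand multimeter, 80 x 150 x 45 mm, lying flat at the left towards the back.
- cleaner_bottle: Bystander, to be left where it is: white bottle with blue label and cap, 56 mm across, 130 mm high, at the right towards the back.

How it is judged:
On the way, in this order (a step that is already met when the one before it is completed fails the run):
1. the grey bin stands flat on the tray's floor (horizontal distance between large_bin_mid and stow_tray_in below 0.035 m and z of large_bin_mid in the frame of stow_tray_in between 0.026 and 0.034 m and angle between large_bin_mid's own z axis and vertical below 0.06 rad), for 0.2 s.
2. the blue bin stands fully down inside the grey bin, which is still flat in the tray (all of step 1 and horizontal distance between medium_bin_mid and large_bin_mid below 0.012 m and z of medium_bin_mid in the frame of large_bin_mid between 0.003 and 0.011 m and angle between medium_bin_mid's own z axis and vertical below 0.06 rad), for 0.2 s.
3. the red bin stands fully down inside the blue bin, the other two still in place (all of step 2 and horizontal distance between small_bin_mid and medium_bin_mid below 0.012 m and z of small_bin_mid in the frame of medium_bin_mid between 0.002 and 0.01 m and angle between small_bin_mid's own z axis and vertical below 0.06 rad), for 0.2 s.
At the end, for the whole second after the job is handed in: The grey bin stands on the tray's floor (centre within 35 mm of the tray's centre, height within 4 mm of seated), the blue bin on the grey bin's floor and the red bin on the blue bin's floor (centres within 12 mm horizontally, heights within 4 mm of seated), all upright within 0.06 rad (all of step 3); the robot touches nothing.
It fails at once if one of the bystanders on the bench is moved more than 30 mm (distance of any of circuit_board, solder_spool, flux_jar, capacitor, screwdriver, multimeter, cleaner_bottle from where it was at the start of the episode above 0.03 m).
It also fails if it takes over 72 s, if anything falls off the work surface, if the arm or the gripper's body presses on something with over 40 N, if the wrist force passes 120 N, or if a joint passes its speed limit or range.

### The arm

A 6-joint arm with a two-finger parallel gripper is mounted at the origin on the work surface. World frame = base frame: x ahead of the robot, y to its left, z up, the work surface at z = 0. Lengths are in m, angles in rad, forces in N, time in s.
With the tool pointing down it reaches from about 0.375 to 0.9 m from the base axis. Payload 3.1 kg.
Tool frame: the origin (TCP) lies between the finger pads; the fingertips stand 11 mm ahead of it and the grasp point (between the pads) lies 8 mm behind it; z points along the fingers, y is the direction in which the jaws open and shut (so a half turn about z gives the same grasp; the last joint's range is limited). The gripper opens to 85 mm and grips with 20 to 120 N. Pads are 22 mm wide; open, the fingers measure 114 mm over their backs; the gripper's body (76 mm by 85 mm) begins 54 mm behind the grasp point. The pads swing forward as they close: fully open they stand 13 mm farther back than shut.
Start: joints at [-1.502, 0.527, 1.433, -0, 1.181, -0.178], TCP at [0.153, -0.606, 0.242] pointing down, gripper open.
Joint ranges: [-3.08, 3.08], [-0.75, 2.2], [0.22, 2.44], [-1.43, 4.57], [0, 2.65], [-2.85, 2.85]. Speed limits (rad/s): [2.79, 2.79, 3.14, 3.14, 3.14, 3.14].

### API

Orientations are given as a unit quaternion [x, y, z, w].
In Python, from plant import get_obs, get_image, finish_job gives the robot as it stands. The module is installed in compiled form; this text tells all that it offers.
- The arm moves only by the tool carry_out, never from a script. Its argument "moves" is a list of rows, each a list of 4 numbers: the shift along the world's x, y, z in cm, then the turn about the world's z in degrees. A call has 1 to 5 rows; each row is the pose to reach, as a shift and turn from the pose commanded when the call began; what a row does not reach only later rows make up. A row lasts 1/10 s, in which the tool goes at most 50 mm and 8.59 degrees, less where a joint would pass 70% of its speed; a pose out of reach is approached as far as the arm can. A call with a gripper value outside its range is refused whole. "gripper" is the finger opening in cm, from 0 to 8.54, set as the call begins (left out, the last holds). The fingers move at their own pace and stop on an object; "grip_force" is the grip in N (left out, the last holds). Time passes only in rows, so rows that repeat a pose let the fingers close. It gives the time, the measured TCP pose, the force and the opening at its end, in the units of the state.
- get_obs(): the state, without advancing time (a new reading comes with each control period).
- get_image(name): name is "scene" or "top"; returns a dict with "color" (480x640x3 uint8, red, green, blue), "mtx" (3x3 intrinsics, pixels), "R" (3x3) and "t" (3): a world point X has camera coordinates R X + t. Camera axes: x right, y down, z forward; pixel columns grow to the right and rows downward; lengths in m; the calibration is good to about 2 mm. A picture is of the moment at which its call begins. There is no depth.
- finish_job(): hands the job in, once; it reports no verdict.
The state is a dict: "time_s": time; "q": joint angles; "joint_velocities": joint speeds; "joint_efforts": joint torques, N m; "eef_pos": TCP position; "orientation": TCP orientation; "force": force on the tool from outside, world axes, zero at the start; "torque": the same for the moment, N m; "gripper_width": opening from 0.0 (shut) to 1.0 (fully open).
Only numpy, scipy, OpenCV 4.12 (cv2) and the standard library are available. Lean on these libraries where they do the work, as an engineer would, in place of code of your own. Each camera call takes 0.05 s, during which the arm holds its last target. There are 200 camera calls.

## Working session

There is one attempt and no reset: what is moved stays moved. The work goes in short steps, Python scripts to look and compute and a tool call to move; the robot and the scene stay as the last step left them, time stands still between calls to the robot, and variables do not carry over. Pictures are saved under pics/ and viewed, about 8 in all and at most 12, crops included, and the job is handed in when it is done.

Besides the shell and the picture viewer there is one more tool, called after ">>>" by a JSON object that holds its "op" and its "data", one argument or row to a line. carry_out: Moves the arm, as the interface text tells. Its arguments: {"type":"object","properties":{"moves":{"type":"array","items":{"type":"array","items":{"type":"number"}}},"gripper":{"type":"number"},"grip_force":{"type":"number"}},"required":["moves"]}

```bash
mkdir -p pics; python3 - <<'E'
from plant import *
import cv2,numpy as np
o=get_obs();print(o)
for n in("scene","top"):
    i=get_image(n);cv2.imwrite(f"pics/{n}0.png",i["color"][:,:,::-1]);print(n,i["mtx"],i["R"],i["t"])
    np.savez(f"{n}0.npz",**i)
E
```

```text
{'time_s': 0.0, 'q': array([-1.50151766e+00,  5.28496377e-01,  1.43389087e+00, -5.61871709e-06,
        1.18143814e+00, -1.78534507e-01]), 'joint_velocities': array([-1.67163783e-03,  1.47524104e-03, -6.09556548e-04, -3.44665431e-04,
        8.06353995e-05, -6.75384659e-04]), 'joint_efforts': array([-2.34282947e-03, -4.42363465e+01, -1.78027779e+01, -5.23836861e-04,
        8.47900665e-03,  9.97282257e-10]), 'eef_pos': array([ 0.15325989, -0.60519731,  0.24131869]), 'orientation': array([ 9.92332644e-01,  1.23590763e-01,  5.83605468e-05, -1.11484512e-03]), 'force': array([ 0.02181415, -0.01912388,  0.01310813]), 'torque': array([ 0.01227503, -0.02795131,  0.01391673]), 'gripper_width': 0.997640614739799}
scene [[524.14010439   0.         315.55923941]
 [  0.         524.14010439 242.75425127]
 [  0.           0.           1.        ]] [[ 0.54543586  0.83814741 -0.00293985]
 [ 0.51485028 -0.33780951 -0.78791746]
 [-0.66138409  0.42824485 -0.61577384]] [-0.31791711 -0.26813198  1.38943963]
top [[478.16982699   0.         323.25004827]
 [  0.         478.16982699 231.73760511]
 [  0.           0.           1.        ]] [[ 0.01767418 -0.9995501   0.02423244]
 [-0.99493873 -0.01998006 -0.09847703]
 [ 0.09891689 -0.02236929 -0.99484424]] [-0.04108128  0.58313511  0.886449  ]
```

View pics/top0.png

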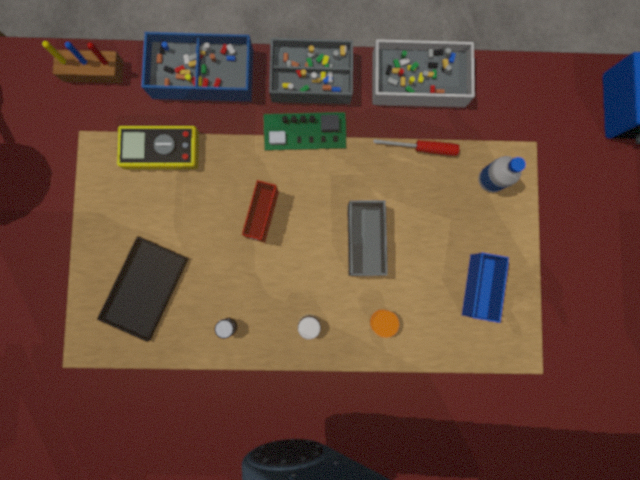

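View pics/scene0.png

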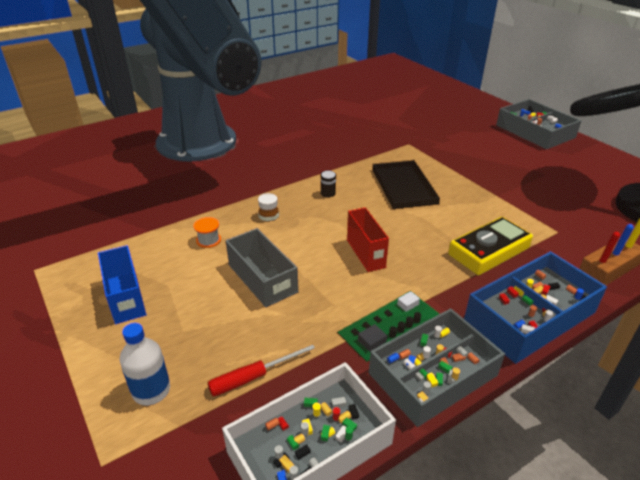

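The top view shows, left to right: the tray at (143,288), red bin (261,211), grey bin (368,239) and blue bin (486,288). Small bystanders are along row 325. Both views are unobstructed. Next I'll measure each pose, using the rim plane on sides facing away from the camera and the bench plane on sides facing it.

```bash
cat > h.py <<'E'
import cv2,numpy as np
from plant import *
DIM=dict(grey=(.140,.068,.060),blue=(.122,.052,.066),red=(.106,.038,.072),tray=(.174,.106,.018))
def mask(im,c):
    h,s,v=cv2.split(cv2.cvtColor(im,cv2.COLOR_RGB2HSV))
    if c=="blue": m=(h>105)&(h<130)&(s>120)&(v>40)
    elif c=="red": m=((h<6)|(h>172))&(s>150)&(v>40)
    elif c=="grey": m=(s<60)&(v>25)&(v<190)
    else: m=(v<70)&(s<140)
    return m.astype(np.uint8)*255
def ray(i,px,z):
    C=-i["R"].T@i["t"]
    d=np.c_[px,np.ones(len(px))]@np.linalg.inv(i["mtx"]).T@i["R"]
    return (C+d*((z-C[2])/d[:,2])[:,None])[:,:2],C[:2]
def hull(i,c,roi):
    x0,y0,x1,y1=roi;m=np.zeros((480,640),np.uint8)
    m[y0:y1,x0:x1]=mask(i["color"],c)[y0:y1,x0:x1]
    m=cv2.morphologyEx(m,cv2.MORPH_OPEN,np.ones((3,3)))
    cs=cv2.findContours(m,0,cv2.CHAIN_APPROX_NONE)[0]
    return cv2.convexHull(max(cs,key=cv2.contourArea))[:,0].astype(float)
def pose(i,c,roi,base=0.):
    L,W,H=DIM[c];px=hull(i,c,roi)
    hi,C=ray(i,px,base+H);lo,_=ray(i,px,base);best=None
    for th in np.arange(-.45,.45,.005):
        ext=[]
        for a in(th,th+np.pi/2):
            u=np.array([np.cos(a),np.sin(a)]);A,B,c0=hi@u,lo@u,C@u
            ext.append((B.min() if c0<B.min() else A.min(),B.max() if c0>B.max() else A.max(),u))
        l,w=ext[0][1]-ext[0][0],ext[1][1]-ext[1][0]
        if best is None or l*w<best[0]: best=(l*w,sum((e[0]+e[1])/2*e[2] for e in ext),th,l,w)
    return best[1],best[2],best[3],best[4],px
E
python3 - <<'E'
from h import *
R=dict(top=dict(grey=(335,190,400,290),blue=(450,240,520,335),red=(235,170,290,250),tray=(90,225,200,350)),
 scene=dict(grey=(215,220,308,310),blue=(90,240,155,328),red=(335,200,395,275),tray=(365,152,446,214)))
for n in R:
    i=dict(np.load(n+"0.npz"));im=i["color"][:,:,::-1].copy()
    for c,r in R[n].items():
        p,t,l,w,px=pose(i,c,r);cv2.polylines(im,[px.astype(int)],True,(255,0,255),1)
        print(n,c,p.round(4),"yaw",round(t,3),round(np.degrees(t),1),"LW",round(l,4),round(w,4),"reach",np.hypot(*p).round(3))
    cv2.imwrite(f"pics/{n}1.png",im)
a,b=[cv2.imread(f"pics/{n}1.png") for n in R]
cv2.imwrite("pics/both.png",np.vstack([cv2.resize(a[160:360,80:540],(690,300)),cv2.resize(b[140:340,80:480],(600,300)).copy() if 0 else cv2.copyMakeBorder(cv2.resize(b[140:340,80:480],(600,300)),0,0,0,90,0)]))
E
```

```text
top grey [ 0.5723 -0.1134] yaw 0.03 1.7 LW 0.1392 0.0654 reach 0.583
top blue [ 0.4843 -0.3387] yaw -0.16 -9.2 LW 0.119 0.0481 reach 0.591
top red [0.6334 0.0749] yaw -0.45 -25.8 LW 0.016 0.0003 reach 0.638
top tray [0.4703 0.3124] yaw -0.4 -22.9 LW 0.1706 0.1029 reach 0.565
scene grey [ 0.5737 -0.1113] yaw 0.03 1.7 LW 0.1324 0.063 reach 0.584
scene blue [ 0.4857 -0.3368] yaw -0.165 -9.5 LW 0.115 0.0499 reach 0.591
scene red [0.6201 0.0906] yaw -0.24 -13.8 LW 0.098 0.033 reach 0.627
scene tray [0.4726 0.3141] yaw -0.39 -22.3 LW 0.1609 0.0987 reach 0.567
```

View pics/both.png

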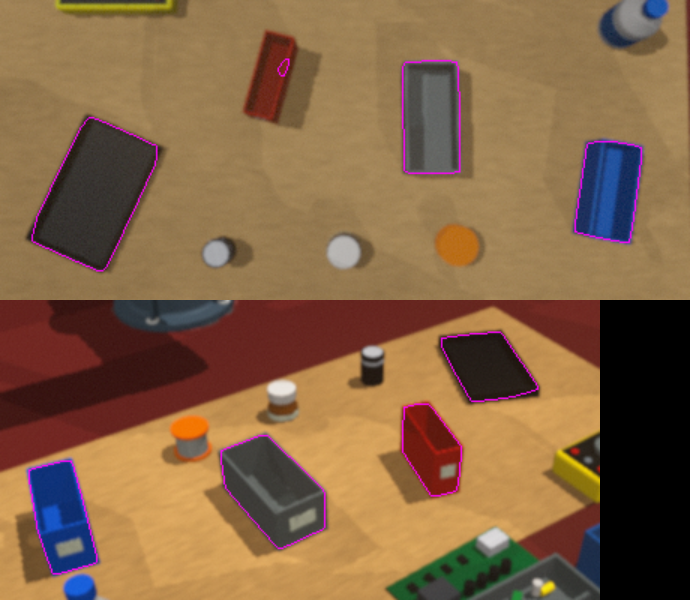

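The outlines fit and both views agree to about 2 mm. Grey is at (0.573, -0.1125), yaw 1.7°. The tray is at (0.471, 0.313), yaw -22.6°. The top-view red mask failed, so I'll loosen it. Moving to grey now.

>>> {"op": "carry_out", "data": {
  "moves": [
    [3.2,3.8,0,-4],
    [6.4,7.6,0,-8],
    [9.6,11.4,0,-12.5],
    [12.8,15.2,0,-12.5],
    [16,19,0,-12.5]
  ],
  "gripper": 8.54
}}

```text
time_s: 0.6
eef_pos: [0.3141, -0.414, 0.242]
orientation: [1.0, 0.014, -0.0, -0.0]
force: [0.3, 0.2, 1.0]
gripper_width: 1.0
```

>>> {"op": "carry_out", "data": {
  "moves": [
    [3.2,3.8,0,0],
    [6.4,7.6,0,0],
    [9.6,11.4,0,0],
    [12.8,15.2,0,0],
    [16,19,0,0]
  ]
}}

```text
time_s: 1.1
eef_pos: [0.4742, -0.224, 0.2421]
orientation: [1.0, 0.015, -0.0, -0.0]
force: [1.1, -0.1, 1.2]
gripper_width: 0.998
```

>>> {"op": "carry_out", "data": {
  "moves": [
    [3.2,3.8,0,0],
    [6.4,7.6,0,0],
    [10,11.35,0,0],
    [10,11.35,-4,0],
    [10,11.35,-8,0]
  ]
}}

```text
time_s: 1.6
eef_pos: [0.5755, -0.1107, 0.1623]
orientation: [1.0, 0.017, 0.002, 0.001]
force: [-0.7, -0.2, -1.4]
gripper_width: 0.999
```

```bash
sed -i 's/m=((h<6)|(h>172))&(s>150)&(v>40)/m=((h<9)|(h>170))\&(s>130)\&(v>30)/' h.py; python3 - <<'E'
from h import *
i=dict(np.load("top0.npz"));print([x for x in pose(i,"red",(235,170,290,250))[:4]])
from scipy.spatial.transform import Rotation as Ro
o=get_obs();print(o["time_s"],o["eef_pos"],o["q"],np.degrees(np.arctan2(*Ro.from_quat(o["orientation"]).as_matrix()[[1,0],0])))
E
```

```text
[array([0.61835417, 0.08782141]), np.float64(-0.27999999999999986), np.float64(0.10270378963874627), np.float64(0.027736513443740146)]
1.6 [ 0.57548112 -0.11071764  0.16230114] [-3.80654469e-01  5.75977541e-01  1.61039097e+00  6.36005356e-05
  9.50847882e-01  1.15656059e+00] 1.9221520252800461
```

>>> {"op": "carry_out", "data": {
  "moves": [
    [0,0,-4.5,0],
    [0,0,-9,0],
    [0,0,-12.7,0],
    [0,0,-12.7,0],
    [0,0,-12.7,0]
  ]
}}

```text
time_s: 2.1
eef_pos: [0.5731, -0.1123, 0.035]
orientation: [1.0, 0.015, -0.001, -0.0]
force: [0.0, 0.1, 0.9]
gripper_width: 1.0
```

>>> {"op": "carry_out", "data": {
  "moves": [
    [0,0,0,0],
    [0,0,0,0],
    [0,0,0,0],
    [0,0,0,0],
    [0,0,0,0]
  ],
  "gripper": 5.5,
  "grip_force": 30
}}

```text
time_s: 2.6
eef_pos: [0.575, -0.113, 0.0378]
orientation: [1.0, 0.015, 0.002, 0.001]
force: [0.4, -0.7, 6.7]
gripper_width: 0.792
```

>>> {"op": "carry_out", "data": {
  "moves": [
    [0,0,0,0],
    [0,0,2,0],
    [0,0,5,0],
    [0,0,8,0],
    [0,0,10,0]
  ]
}}

```text
time_s: 3.1
eef_pos: [0.574, -0.1126, 0.1381]
orientation: [1.0, 0.015, 0.002, 0.001]
force: [0.5, 0.5, -0.8]
gripper_width: 0.788
```

```bash
python3 - <<'E'
from h import *
i=get_image("scene");cv2.imwrite("pics/s2.png",i["color"][100:400,100:500,::-1].repeat(2,0).repeat(2,1)[:, :800]);print(get_obs()["force"],get_obs()["eef_pos"],get_obs()["gripper_width"])
E
```

```text
[ 0.92779376 -1.45689718  1.82615287] [ 0.57568699 -0.11318232  0.14087639] 0.7937795219355638
```

View pics/s2.png

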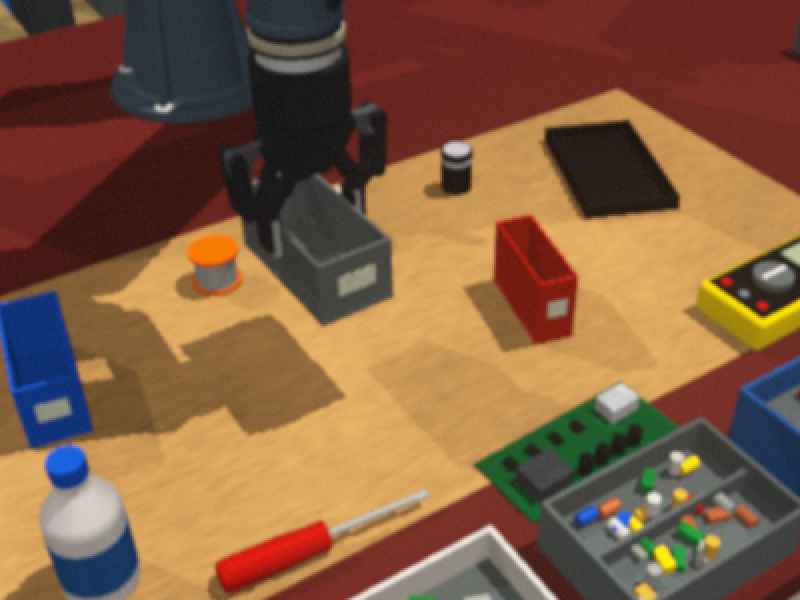

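Grey is held level, and the opening reads 67.5 mm. Carrying it to the tray.

>>> {"op": "carry_out", "data": {
  "moves": [
    [0,0,3,0],
    [-1.1,4.6,3,-5],
    [-2.2,9.2,3,-10],
    [-3.3,13.8,3,-15],
    [-4.4,18.4,3,-20]
  ]
}}

```text
time_s: 3.65
eef_pos: [0.5284, 0.073, 0.1653]
orientation: [0.987, -0.161, 0.0, -0.0]
force: [1.1, 1.5, -1.5]
gripper_width: 0.792
```

>>> {"op": "carry_out", "data": {
  "moves": [
    [-1.1,4.6,0,-4.3],
    [-2.2,9.2,0,-4.3],
    [-3.3,13.8,0,-4.3],
    [-4.6,18.4,0,-4.3],
    [-5.5,22,0,-4.3]
  ]
}}

```text
time_s: 4.15
eef_pos: [0.4727, 0.2939, 0.1652]
orientation: [0.981, -0.195, -0.0, -0.0]
force: [-0.2, 0.7, -0.6]
gripper_width: 0.788
```

>>> {"op": "carry_out", "data": {
  "moves": [
    [-0.3,2.2,0,0],
    [-0.3,2.2,0,0],
    [-0.3,2.2,0,0]
  ]
}}

```text
time_s: 4.45
eef_pos: [0.4708, 0.3136, 0.1651]
orientation: [0.981, -0.195, -0.0, 0.0]
force: [0.3, 1.1, -1.6]
gripper_width: 0.783
```

```bash
cat >> h.py <<'E'
from scipy.spatial.transform import Rotation as Ro
def st():
    o=get_obs();print(round(o["time_s"],2),o["eef_pos"].round(4),"yaw",np.degrees(np.arctan2(*Ro.from_quat(o["orientation"]).as_matrix()[[1,0],0])).round(2),"F",o["force"].round(1),"w",round(o["gripper_width"]*85.4,1),"q6",o["q"][5].round(2))
E
python3 -c "
from h import *
for k in range(3): get_image('top'); st()"
```

```text
4.5 [0.471  0.3129 0.1651] yaw -22.6 F [ 0.5  0.2 -1.1] w 67.1 q6 2.35
4.55 [0.4713 0.3125 0.1651] yaw -22.66 F [ 0.2 -0.  -1.6] w 67.6 q6 2.35
4.6 [0.4715 0.3124 0.1652] yaw -22.69 F [-0.2 -0.8 -1.1] w 67.5 q6 2.35
```

>>> {"op": "carry_out", "data": {
  "moves": [
    [0,0,-4.5,0],
    [0,0,-9,0],
    [0,0,-11.2,0],
    [0,0,-12,0],
    [0,0,-12.4,0]
  ]
}}

```text
time_s: 5.1
eef_pos: [0.4699, 0.3116, 0.0426]
orientation: [0.98, -0.197, -0.002, 0.002]
force: [-9.9, -7.4, 35.4]
gripper_width: 0.793
```

>>> {"op": "carry_out", "data": {
  "moves": [
    [0,0,-0.1,0],
    [0,0,-0.1,0]
  ]
}}

```text
time_s: 5.3
eef_pos: [0.47, 0.3116, 0.0426]
orientation: [0.981, -0.197, -0.001, 0.001]
force: [-4.5, -5.6, 10.9]
gripper_width: 0.788
```

>>> {"op": "carry_out", "data": {
  "moves": [
    [0,0,0,0],
    [0,0,0,0],
    [0,0,0,0],
    [0,0,0,0]
  ],
  "gripper": 8.54
}}

```text
time_s: 5.7
eef_pos: [0.4719, 0.3137, 0.0405]
orientation: [0.981, -0.196, 0.0, -0.0]
force: [0.2, -0.2, 0.6]
gripper_width: 0.998
```

>>> {"op": "carry_out", "data": {
  "moves": [
    [0,0,4,0],
    [0,0,9,0],
    [0,0,14,0],
    [0,-5,16,0],
    [0,-10,16,0]
  ]
}}

```text
time_s: 6.2
eef_pos: [0.4739, 0.2181, 0.2039]
orientation: [0.981, -0.194, 0.004, -0.002]
force: [1.1, -0.6, -0.2]
gripper_width: 1.0
```

>>> {"op": "carry_out", "data": {
  "moves": [
    [0,-5,0,3],
    [0,-10,0,6],
    [0,-15,0,9],
    [0,-20,0,12],
    [0,-25,0,13]
  ]
}}

```text
time_s: 6.7
eef_pos: [0.4712, -0.0347, 0.2003]
orientation: [0.997, -0.083, 0.0, 0.0]
force: [1.5, 0.5, 0.0]
gripper_width: 1.005
```

```bash
python3 - <<'E'
from h import *
st()
a=get_image("top");b=get_image("scene")
np.savez("top3.npz",**a);np.savez("scene3.npz",**b)
A=cv2.resize(a["color"][220:360,80:210,::-1],None,fx=3,fy=3,interpolation=2)
B=cv2.resize(b["color"][120:260,330:460,::-1],None,fx=3,fy=3,interpolation=2)
cv2.imwrite("pics/s3.png",np.hstack([A,B]))
E
```

```text
6.7 [ 0.4712 -0.0347  0.2003] yaw -9.52 F [1.5 0.5 0. ] w 85.8 q6 1.43
```

View pics/s3.png

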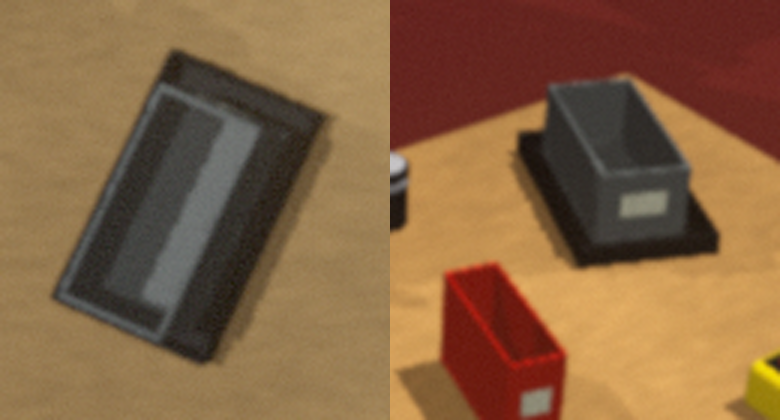

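Grey stands flat in the tray, with its rim at roughly (133,248)–(99,318) in the full top image. I'll measure the rim at z = 65 mm, and pin down blue and red.

```bash
python3 - <<'E'
from h import *
def rect(px,i,z):
    w,_=ray(i,px,z);r=cv2.minAreaRect((w*1000).astype(np.float32));b=cv2.boxPoints(r)
    e=b[1]-b[0] if np.linalg.norm(b[1]-b[0])>np.linalg.norm(b[2]-b[1]) else b[2]-b[1]
    return np.round(r[0],1),np.round(sorted(r[1]),1),round(np.degrees(np.arctan(e[1]/e[0])),1)
for n,roi in(("top3",(90,225,200,350)),("scene3",(365,140,446,215))):
    i=dict(np.load(n+".npz"));hsv=cv2.cvtColor(i["color"],cv2.COLOR_RGB2HSV)
    x0,y0,x1,y1=roi
    for th in(60,70,80,90):
        m=np.zeros((480,640),np.uint8);m[y0:y1,x0:x1]=((hsv[...,1]<70)&(hsv[...,2]>th))[y0:y1,x0:x1]*255
        ys,xs=np.nonzero(m);print(n,th,len(xs),rect(np.c_[xs,ys].astype(float),i,.065))
# printed pixel samples across the rim (top3), red bin stats
i=dict(np.load("top3.npz"));hsv=cv2.cvtColor(i["color"],cv2.COLOR_RGB2HSV)
print("row285",[tuple(map(int,p)) for p in hsv[285,98:165:2]])
j=dict(np.load("top0.npz"));h=cv2.cvtColor(j["color"],cv2.COLOR_RGB2HSV)
print("red row205",[tuple(map(int,p)) for p in h[205,240:285:2]])
E
```

```text
top3 60 2592 (array([471.5, 297.4]), array([ 95.2, 160.7]), np.float32(-22.9))
top3 70 1724 (array([471.5, 303.8]), array([ 83.5, 155.7]), np.float32(-22.9))
top3 80 1163 (array([468.9, 312.5]), array([ 69.5, 144.4]), np.float32(-22.9))
top3 90 879 (array([468.5, 311.8]), array([ 67.1, 138.4]), np.float32(-22.6))
scene3 60 1160 (array([508.2, 289.1]), array([ 82. , 223.8]), np.float32(-30.1))
scene3 70 388 (array([503.7, 294.8]), array([ 73.1, 211.8]), np.float32(-26.2))
scene3 80 250 (array([497. , 299.6]), array([ 67.9, 196.1]), np.float32(-24.4))
scene3 90 160 (array([496.8, 300.8]), array([ 66.5, 194.6]), np.float32(-24.8))
row285 [(19, 120, 151), (17, 118, 154), (19, 117, 155), (18, 112, 152), (18, 118, 153), (17, 116, 152), (17, 116, 152), (18, 120, 119), (15, 29, 70), (75, 6, 85), (15, 10, 52), (33, 68, 45), (36, 28, 46), (15, 39, 52), (30, 55, 51), (13, 29, 62), (69, 26, 68), (15, 8, 65), (30, 12, 66), (24, 19, 66), (70, 11, 69), (10, 21, 73), (23, 11, 92), (50, 7, 112), (100, 7, 114), (83, 9, 112), (80, 7, 112), (90, 2, 112), (90, 5, 106), (70, 11, 70), (40, 28, 54), (18, 49, 52), (26, 36, 49), (18, 49, 52)]
red row205 [(18, 126, 148), (18, 116, 150), (17, 115, 149), (18, 118, 151), (16, 126, 152), (8, 176, 138), (6, 183, 78), (7, 166, 77), (6, 183, 89), (4, 181, 107), (6, 208, 109), (6, 215, 108), (5, 200, 106), (5, 203, 107), (4, 191, 115), (5, 199, 127), (5, 181, 86), (11, 216, 84), (17, 131, 105), (17, 138, 109), (17, 119, 114), (18, 123, 116), (17, 126, 115)]
```

>>> {"op": "carry_out", "data": {
  "moves": [
    [0.2,-5,0,0],
    [0.4,-10,0,0],
    [0.6,-15,0,0],
    [0.8,-20,0,0],
    [1,-25,0,0]
  ]
}}

```text
time_s: 7.3
eef_pos: [0.4815, -0.2836, 0.2001]
orientation: [0.997, -0.084, -0.0, -0.0]
force: [1.8, 0.2, 0.1]
gripper_width: 1.001
```

>>> {"op": "carry_out", "data": {
  "moves": [
    [0.4,-4,0,0.3],
    [0.4,-5.2,-3,0.3],
    [0.4,-5.2,-8,0.3],
    [0.4,-5.2,-12,0.3],
    [0.4,-5.2,-14,0.3]
  ]
}}

```text
time_s: 7.8
eef_pos: [0.4839, -0.3322, 0.0564]
orientation: [0.997, -0.081, -0.002, -0.002]
force: [-0.3, 0.5, 0.3]
gripper_width: 1.0
```

>>> {"op": "carry_out", "data": {
  "moves": [
    [0,0,0,0],
    [0,0,0,0]
  ]
}}

```text
time_s: 8.0
eef_pos: [0.4859, -0.3341, 0.0602]
orientation: [0.997, -0.081, -0.0, -0.0]
force: [0.6, -0.3, 0.2]
gripper_width: 1.002
```

>>> {"op": "carry_out", "data": {
  "moves": [
    [0,0,0,0],
    [0,0,0,0],
    [0,0,0,0],
    [0,0,0,0],
    [0,0,0,0]
  ],
  "gripper": 4,
  "grip_force": 30
}}

```text
time_s: 8.5
eef_pos: [0.4863, -0.3356, 0.062]
orientation: [0.997, -0.081, 0.001, 0.001]
force: [-0.8, -0.5, 6.8]
gripper_width: 0.596
```

```bash
python3 - <<'E'
from h import *
st()
b=get_image("scene");cv2.imwrite("pics/s4.png",cv2.resize(b["color"][150:350,50:250,::-1],None,fx=3,fy=3,interpolation=2))
for n,roi in(("top0",(235,170,290,250)),("scene0",(335,200,395,275))):
    i=dict(np.load(n+".npz"));i["color"]=cv2.medianBlur(i["color"],3);print(n,pose(i,"red",roi)[:4])
E
```

```text
8.5 [ 0.4863 -0.3356  0.062 ] yaw -9.3 F [-0.8 -0.5  6.8] w 50.9 q6 0.94
top0 (array([0.61923548, 0.09040328]), np.float64(-0.22999999999999982), np.float64(0.1025123281180973), np.float64(0.034544176806055316))
scene0 (array([0.6199373 , 0.09067025]), np.float64(-0.24499999999999983), np.float64(0.10155181310486028), np.float64(0.035810386791399695))
```

View pics/s4.png

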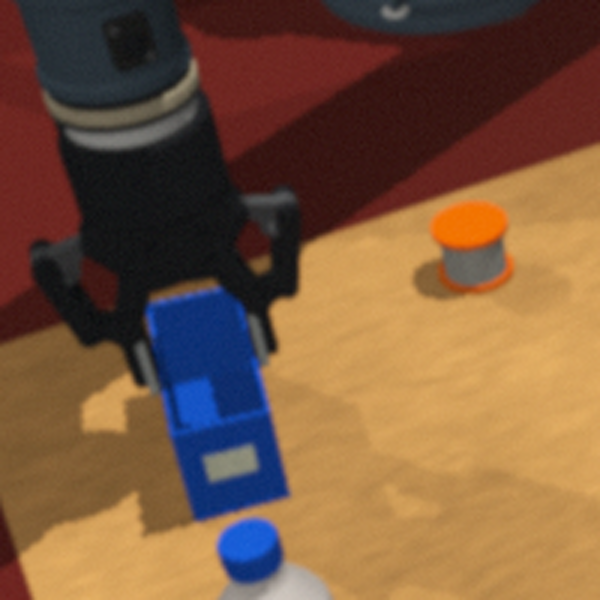

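Blue is gripped, with pads about 15 mm below its rim, clear of the bottle. Both views put red at (0.6195, 0.0905), yaw -13.6°. Lifting and carrying blue over the tray.

>>> {"op": "carry_out", "data": {
  "moves": [
    [0,0,1,0],
    [0,0,4,0],
    [0,0,9,0],
    [0,3,13,0],
    [0,7,14,0]
  ]
}}

```text
time_s: 9.05
eef_pos: [0.4879, -0.2675, 0.2055]
orientation: [0.997, -0.083, 0.005, 0.003]
force: [0.7, 0.3, -0.6]
gripper_width: 0.602
```

>>> {"op": "carry_out", "data": {
  "moves": [
    [0,4.9,0,-2],
    [0,9.8,0,-4],
    [0,14.7,0,-6],
    [0,19.6,0,-8],
    [0,24.5,0,-10]
  ]
}}

```text
time_s: 9.55
eef_pos: [0.4847, -0.0176, 0.2008]
orientation: [0.986, -0.169, 0.0, -0.0]
force: [0.8, 0.0, -0.5]
gripper_width: 0.603
```

>>> {"op": "carry_out", "data": {
  "moves": [
    [0,4.9,0,-3.3],
    [0,9.8,0,-3.3],
    [0,14.7,0,-3.3],
    [-0.5,19.6,0,-3.3],
    [-1,24.5,0,-3.3]
  ]
}}

```text
time_s: 10.05
eef_pos: [0.4746, 0.2274, 0.2007]
orientation: [0.981, -0.196, 0.0, -0.0]
force: [-0.2, -0.1, -0.5]
gripper_width: 0.595
```

>>> {"op": "carry_out", "data": {
  "moves": [
    [-0.5,4.5,0,0],
    [-0.5,8,0,0],
    [-0.5,9,-3,0],
    [-0.5,9,-5,0],
    [-0.5,9,-5,0]
  ]
}}

```text
time_s: 10.55
eef_pos: [0.4676, 0.315, 0.1479]
orientation: [0.981, -0.195, -0.003, 0.002]
force: [-0.7, -0.3, -0.9]
gripper_width: 0.598
```

>>> {"op": "carry_out", "data": {
  "moves": [
    [0,0,0,0],
    [0,0,0,0],
    [0,0,0,0]
  ]
}}

```text
time_s: 10.85
eef_pos: [0.4712, 0.3153, 0.1516]
orientation: [0.981, -0.196, 0.001, -0.001]
force: [-0.1, 0.2, -0.1]
gripper_width: 0.6
```

```bash
python3 - <<'E'
from h import *
st();a=get_image("top");b=get_image("scene");np.savez("top5.npz",**a);np.savez("scene5.npz",**b);st()
A=cv2.resize(a["color"][220:360,70:210,::-1],None,fx=2.8,fy=2.8,interpolation=2)
B=cv2.resize(b["color"][100:240,350:490,::-1],None,fx=2.8,fy=2.8,interpolation=2)
cv2.imwrite("pics/s5.png",np.hstack([A,B]))
E
```

```text
10.85 [0.4712 0.3153 0.1516] yaw -22.65 F [-0.1  0.2 -0.1] w 51.3 q6 2.36
10.95 [0.471  0.3153 0.1513] yaw -22.64 F [ 0.  -0.9 -0.6] w 51.1 q6 2.36
```

View pics/s5.png

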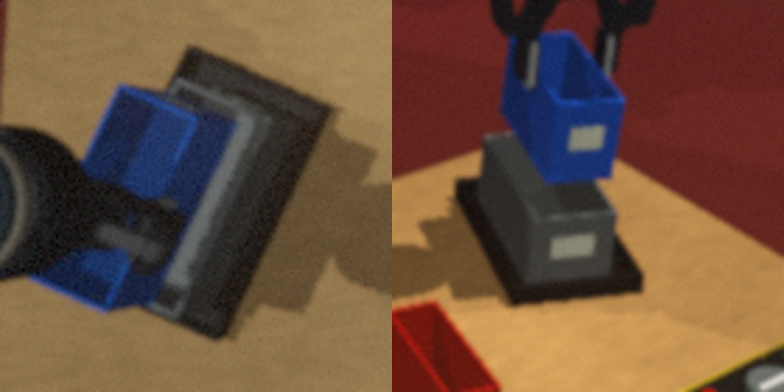

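```bash
python3 - <<'E'
from h import *
for n,roi in(("top5",(75,240,170,340)),("scene5",(375,100,450,180))):
    i=dict(np.load(n+".npz"));i["color"]=cv2.medianBlur(i["color"],3)
    print(n,pose(i,"blue",roi,.0893)[:4])
i=dict(np.load("top5.npz"))
print("corners",ray(i,np.array([[112.9,250.4],[140.4,263.6],[107.5,330.7]]),.155)[0])
# grey + tray silhouette in scene5: grey bottom-end and rim corners picked in crop
j=dict(np.load("scene5.npz"))
print("grey scene rim corners",ray(j,np.array([[485,137],[525,220],[613,209]])/2.8+[350,100],.065)[0]) if 0 else 0
E
```

```text
top5 (array([0.49842414, 0.30276873]), np.float64(-0.36999999999999994), np.float64(0.051219892704342074), np.float64(0.049634977603122465))
scene5 (array([0.47177328, 0.31708623]), np.float64(-0.415), np.float64(0.12198765604430345), np.float64(0.05417122807418062))
corners [[0.53392409 0.31451204]
 [0.51331962 0.26899233]
 [0.40523993 0.31527328]]
```

Blue's centre is at about (0.4705, 0.316), which agrees with the TCP. Grey's is at (0.4697, 0.312). I'll shift (-1, -3) mm and lower carefully while watching the force.

>>> {"op": "carry_out", "data": {
  "moves": [
    [-0.1,-0.3,0,0],
    [-0.1,-0.3,-1,0],
    [-0.1,-0.3,-2,0],
    [-0.1,-0.3,-2,0],
    [-0.1,-0.3,-2,0]
  ]
}}

```text
time_s: 11.45
eef_pos: [0.4689, 0.3123, 0.1294]
orientation: [0.981, -0.196, -0.001, 0.0]
force: [-1.0, 0.4, -0.9]
gripper_width: 0.603
```

>>> {"op": "carry_out", "data": {
  "moves": [
    [0,0,-0.4,0],
    [0,0,-0.8,0],
    [0,0,-1.2,0],
    [0,0,-1.2,0]
  ]
}}

```text
time_s: 11.85
eef_pos: [0.4689, 0.3123, 0.1176]
orientation: [0.981, -0.196, -0.001, 0.0]
force: [0.1, 0.5, -1.2]
gripper_width: 0.603
```

Blue's bottom is now inside the grey rim with no contact force. Continuing down.

>>> {"op": "carry_out", "data": {
  "moves": [
    [0,0,-0.8,0],
    [0,0,-1.6,0],
    [0,0,-2.4,0],
    [0,0,-3.2,0],
    [0,0,-3.6,0]
  ]
}}

```text
time_s: 12.35
eef_pos: [0.4688, 0.3121, 0.081]
orientation: [0.981, -0.196, -0.001, 0.0]
force: [0.3, -0.2, -1.0]
gripper_width: 0.597
```

>>> {"op": "carry_out", "data": {
  "moves": [
    [0,0,0,0],
    [0,0,0,0]
  ]
}}

```text
time_s: 12.55
eef_pos: [0.4694, 0.3125, 0.0821]
orientation: [0.981, -0.196, -0.0, 0.0]
force: [-0.7, -1.2, -0.9]
gripper_width: 0.597
```

>>> {"op": "carry_out", "data": {
  "moves": [
    [0,0,0,0],
    [0,0,0,0],
    [0,0,0,0],
    [0,0,0,0]
  ],
  "gripper": 7.5
}}

```text
time_s: 12.95
eef_pos: [0.4695, 0.3125, 0.0825]
orientation: [0.981, -0.196, 0.0, -0.0]
force: [0.4, 0.2, -0.6]
gripper_width: 0.882
```

>>> {"op": "carry_out", "data": {
  "moves": [
    [0,0,3,0],
    [0,0,7.5,0],
    [0,0,12,0],
    [0,-4,12,0],
    [0,-9,12,0]
  ]
}}

```text
time_s: 13.45
eef_pos: [0.4707, 0.2232, 0.2045]
orientation: [0.981, -0.194, 0.003, -0.001]
force: [0.0, -0.1, -0.5]
gripper_width: 0.879
```

>>> {"op": "carry_out", "data": {
  "moves": [
    [3.5,-3.5,0,3],
    [7,-7,0,6],
    [10.5,-10,0,9],
    [14,-12,0,9],
    [14,-12,0,9]
  ]
}}

```text
time_s: 13.95
eef_pos: [0.6147, 0.0987, 0.2027]
orientation: [0.993, -0.121, 0.003, 0.0]
force: [-0.3, -0.3, -0.1]
gripper_width: 0.879
```

```bash
python3 - <<'E'
from h import *
a=get_image("top");b=get_image("scene");np.savez("top6.npz",**a);np.savez("scene6.npz",**b);st()
A=cv2.resize(a["color"][220:360,70:210,::-1],None,fx=2.8,fy=2.8,interpolation=2)
B=cv2.resize(b["color"][100:240,350:490,::-1],None,fx=2.8,fy=2.8,interpolation=2)
cv2.imwrite("pics/s6.png",np.hstack([A,B]))
i=dict(a);i["color"]=cv2.medianBlur(a["color"],3)
w=ray(i,hull(i,"blue",(90,225,200,350)),.075)[0];print(cv2.minAreaRect((w*1000).astype(np.float32)))
E
```

```text
14.05 [0.6093 0.1017 0.2018] yaw -13.7 F [-0.  -0.2  0.1] w 75.1 q6 1.79Traceback (most recent call last):
  File "<stdin>", line 7, in <module>
  File "h.py", line 20, in hull
    return cv2.convexHull(max(cs,key=cv2.contourArea))[:,0].astype(float)
                          ~~~^^^^^^^^^^^^^^^^^^^^^^^^
ValueError: max() iterable argument is empty
```

View pics/s6.png

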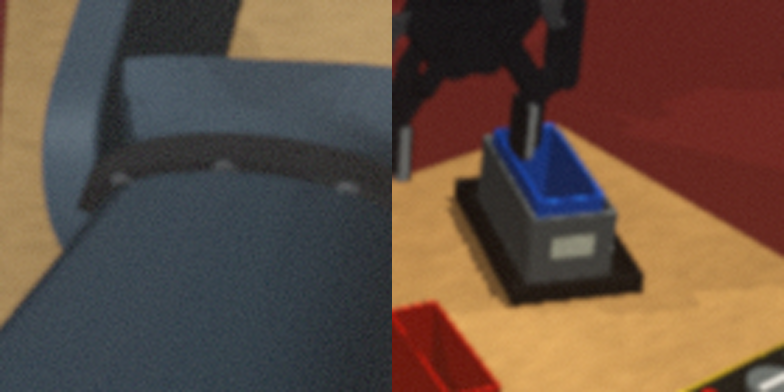

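Blue is nested level in grey, with an even rim about 10 mm above grey's. Next is red.

>>> {"op": "carry_out", "data": {
  "moves": [
    [1,-1.1,-2,0],
    [1,-1.1,-6,0],
    [1,-1.1,-10,0],
    [1,-1.1,-13.5,0],
    [1,-1.1,-13.5,0]
  ]
}}

```text
time_s: 14.55
eef_pos: [0.6135, 0.0928, 0.0625]
orientation: [0.993, -0.118, -0.006, 0.0]
force: [-0.1, 0.2, -0.2]
gripper_width: 0.876
```

>>> {"op": "carry_out", "data": {
  "moves": [
    [0,0,0,0],
    [0,0,0,0]
  ]
}}

```text
time_s: 14.75
eef_pos: [0.6204, 0.0921, 0.0694]
orientation: [0.993, -0.118, 0.002, -0.0]
force: [-1.1, 0.5, 1.0]
gripper_width: 0.877
```

>>> {"op": "carry_out", "data": {
  "moves": [
    [0,0,0,0],
    [0,0,0,0],
    [0,0,0,0],
    [0,0,0,0],
    [0,0,0,0]
  ],
  "gripper": 2.6,
  "grip_force": 30
}}

```text
time_s: 15.25
eef_pos: [0.6201, 0.0913, 0.0689]
orientation: [0.993, -0.118, 0.001, -0.0]
force: [-0.2, -0.7, 5.8]
gripper_width: 0.434
```

>>> {"op": "carry_out", "data": {
  "moves": [
    [0,0,0,0],
    [0,0,0,0],
    [0,0,0,0]
  ]
}}

```text
time_s: 15.55
eef_pos: [0.6201, 0.0913, 0.0689]
orientation: [0.993, -0.118, 0.001, -0.0]
force: [-1.5, 0.2, 5.9]
gripper_width: 0.438
```

Red is held, with the opening at 37.3 mm. Carrying it over blue.

>>> {"op": "carry_out", "data": {
  "moves": [
    [0,0,1,0],
    [0,0,4,0],
    [0,0,8,0],
    [0,0,12,0],
    [0,0,12,0]
  ]
}}

```text
time_s: 16.05
eef_pos: [0.6234, 0.0914, 0.1941]
orientation: [0.993, -0.118, 0.007, -0.001]
force: [0.9, -0.2, 0.3]
gripper_width: 0.436
```

>>> {"op": "carry_out", "data": {
  "moves": [
    [-2.7,4,0,-2],
    [-5.4,8,0,-4],
    [-8.1,12,0,-6],
    [-10.8,16,0,-8],
    [-13.5,20,0,-9]
  ]
}}

```text
time_s: 16.55
eef_pos: [0.4827, 0.2925, 0.187]
orientation: [0.98, -0.197, -0.0, 0.0]
force: [1.1, 0.0, -0.1]
gripper_width: 0.439
```

>>> {"op": "carry_out", "data": {
  "moves": [
    [-1.6,2.1,0,0],
    [-1.6,2.1,0,0],
    [-1.6,2.1,-2,0],
    [-1.6,2.1,-2.5,0],
    [-1.6,2.1,-2.5,0]
  ]
}}

```text
time_s: 17.05
eef_pos: [0.4681, 0.3113, 0.1612]
orientation: [0.981, -0.197, -0.001, 0.001]
force: [1.1, -0.5, -0.9]
gripper_width: 0.433
```

>>> {"op": "carry_out", "data": {
  "moves": [
    [0,0,0,0],
    [0,0,0,0]
  ]
}}

```text
time_s: 17.25
eef_pos: [0.4691, 0.3121, 0.1627]
orientation: [0.981, -0.196, 0.0, -0.0]
force: [0.3, -0.3, 0.4]
gripper_width: 0.434
```

```bash
python3 - <<'E'
from h import *
a=get_image("top");b=get_image("scene");np.savez("top7.npz",**a);np.savez("scene7.npz",**b);st()
A=cv2.resize(a["color"][220:360,70:210,::-1],None,fx=2.8,fy=2.8,interpolation=2)
B=cv2.resize(b["color"][70:210,350:490,::-1],None,fx=2.8,fy=2.8,interpolation=2)
cv2.imwrite("pics/s7.png",np.hstack([A,B]))
z=get_obs()["eef_pos"][2]-.0689
b["color"]=cv2.medianBlur(b["color"],3)
print(z,pose(b,"red",(375,90,450,172),z)[:4])
E
```

```text
17.35 [0.4689 0.3122 0.1628] yaw -22.64 F [-0.3 -0.5 -0.6] w 37.2 q6 2.36
0.0938629654866998 (array([0.44451075, 0.35886712]), np.float64(-0.45), np.float64(0.24405364389864725), np.float64(0.20542809938663847))
```

View pics/s7.png

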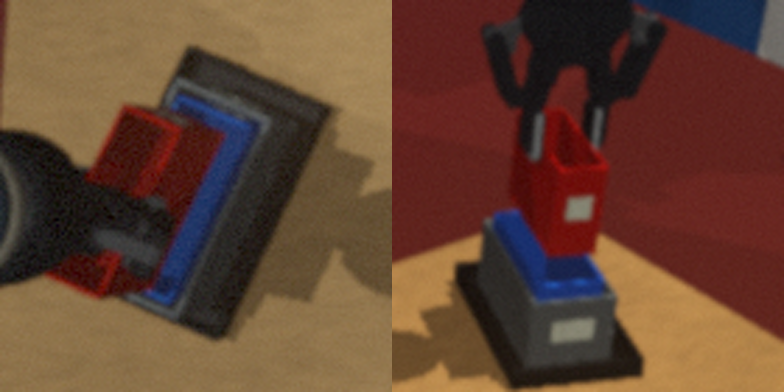

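```bash
python3 - <<'E'
from h import *
t=dict(np.load("top7.npz"));s=dict(np.load("scene7.npz"))
f=lambda i,p,o,z:ray(i,np.array(p,float)/2.8+o,z)[0]
th=np.radians(-22.6);U=np.array([[np.cos(th),np.sin(th)],[-np.sin(th),np.cos(th)]])
ref=np.array([.4689,.3122]);L=lambda w:((w-ref)@U.T*1000).round(1).tolist()
print("expect red half 53,19; blue half 61,26; local (u,v) relative to TCP")
print("top red rim TL TR BR",L(f(t,[[122,105],[182,125],[100,297]],[70,220],.166)))
print("scene red bottom front L R",L(f(s,[[550,255],[597,249]],[350,70],.0939)))
print("scene blue rim front L R",L(f(s,[[540,298],[608,290]],[350,70],.075)))
hsv=cv2.cvtColor(cv2.medianBlur(t["color"],3),cv2.COLOR_RGB2HSV)
m=(hsv[...,0]>100)&(hsv[...,0]<130)&(hsv[...,1]>110);m[:, :100]=0;m[:,170:]=0;m[:240]=0;m[340:]=0
ys,xs=np.nonzero(m);l=(ray(t,np.c_[xs,ys].astype(float),.075)[0]-ref)@U.T*1000
print("blue top mask: u",np.percentile(l[:,0],[0,1,99,100]).round(1),"v",np.percentile(l[:,1],[0,1,99,100]).round(1))
E
```

```text
expect red half 53,19; blue half 61,26; local (u,v) relative to TCP
top red rim TL TR BR [[50.6, 16.7], [53.9, -19.4], [-51.7, -19.6]]
scene red bottom front L R [[106.4, 275.7], [104.5, 315.7]]
scene blue rim front L R [[134.8, 257.0], [133.5, 313.3]]
blue top mask: u [-62.5 -61.   61.2  62.1] v [-32.  -31.5  20.9  23.7]
```

```bash
python3 - <<'E'
from h import *
s=dict(np.load("scene7.npz"));t=dict(np.load("top7.npz"))
f=lambda i,p,o,z:ray(i,(np.array(p,float)-[392,0])/2.8+o,z)[0]
th=np.radians(-22.6);U=np.array([[np.cos(th),np.sin(th)],[-np.sin(th),np.cos(th)]])
ref=np.array([.4689,.3122]);L=lambda w:((w-ref)@U.T*1000).round(1).tolist()
print("scene red bottom front L R",L(f(s,[[550,255],[597,249]],[350,70],.0939)))
print("scene blue rim front L R",L(f(s,[[540,298],[608,290]],[350,70],.075)))
print("scene blue rim back L",L(f(s,[[494,214]],[350,70],.075)))
# top: profile across width at u=+25 (bin-local), at rim plane .075: sample colours vs v
v=np.arange(-42,-10,1.5);w=np.c_[np.full(len(v),25),v]/1000@U+ref
X=np.c_[w,np.full(len(v),.075)]@t["R"].T+t["t"];p=X@t["mtx"].T;p=p[:,:2]/p[:,2:]
c=[cv2.getRectSubPix(t["color"],(1,1),tuple(map(float,q)))[0,0].tolist() for q in p]
for a,b in zip(v,c):print(a,b)
E
```

```text
scene red bottom front L R [[51.0, -15.7], [48.8, 22.4]]
scene blue rim front L R [[80.1, -31.1], [78.5, 23.0]]
scene blue rim back L [[-55.1, -26.7]]
-42.0 [44, 42, 36]
-40.5 [45, 45, 39]
-39.0 [48, 48, 42]
-37.5 [56, 54, 49]
-36.0 [58, 58, 60]
-34.5 [49, 48, 57]
-33.0 [39, 40, 59]
-31.5 [33, 37, 62]
-30.0 [33, 37, 66]
-28.5 [34, 43, 78]
-27.0 [33, 47, 88]
-25.5 [34, 52, 97]
-24.0 [33, 54, 101]
-22.5 [41, 57, 104]
-21.0 [35, 56, 104]
-19.5 [33, 55, 103]
-18.0 [34, 54, 100]
-16.5 [47, 52, 98]
-15.0 [64, 45, 79]
-13.5 [73, 31, 52]
-12.0 [77, 17, 26]
-10.5 [75, 12, 4]
```

```bash
python3 - <<'E'
from h import *
s=dict(np.load("scene7.npz"));t=dict(np.load("top7.npz"))
th=np.radians(-22.6);U=np.array([[np.cos(th),np.sin(th)],[-np.sin(th),np.cos(th)]]);ref=np.array([.4689,.3122])
def prof(i,uv,z,name):
    w=uv/1000@U+ref;X=np.c_[w,np.full(len(w),z)]@i["R"].T+i["t"];p=X@i["mtx"].T;p=(p[:,:2]/p[:,2:]).astype(np.float32)
    c=cv2.remap(i["color"],p[None,:,0].copy(),p[None,:,1].copy(),1)[0]
    print(name,[(float(a),*b.tolist()) for a,b in zip(uv[:,0] if np.ptp(uv[:,0]) else uv[:,1],c)])
v=np.r_[np.arange(-34,-11,2),np.arange(12,35,2)]
one=lambda u,v:np.c_[np.full(len(v),u),v]
prof(s,one(53,v),.105,"scene red front face v")
prof(s,one(61,v),.070,"scene blue front face v")
prof(s,one(70,np.r_[np.arange(-42,-27,2),np.arange(28,43,2)]),.045,"scene grey front face v")
u=np.arange(44,80,2);prof(s,np.c_[u,np.zeros(len(u))],.075,"scene blue rim u")
E
```

```text
scene red front face v [(-34.0, 24, 47, 110), (-32.0, 26, 47, 109), (-30.0, 29, 47, 107), (-28.0, 46, 43, 97), (-26.0, 71, 32, 70), (-24.0, 93, 23, 42), (-22.0, 104, 18, 21), (-20.0, 107, 17, 12), (-18.0, 111, 19, 14), (-16.0, 113, 17, 15), (-14.0, 113, 19, 14), (-12.0, 112, 17, 11), (12.0, 111, 17, 12), (14.0, 113, 20, 15), (16.0, 123, 40, 24), (18.0, 145, 75, 42), (20.0, 167, 109, 61), (22.0, 179, 127, 72), (24.0, 176, 126, 71), (26.0, 161, 111, 62), (28.0, 145, 95, 53), (30.0, 128, 77, 48), (32.0, 114, 60, 40), (34.0, 104, 47, 34)]
scene blue front face v [(-34.0, 53, 56, 63), (-32.0, 44, 50, 72), (-30.0, 35, 45, 84), (-28.0, 28, 44, 95), (-26.0, 28, 47, 106), (-24.0, 28, 49, 109), (-22.0, 27, 49, 112), (-20.0, 29, 52, 116), (-18.0, 29, 52, 118), (-16.0, 28, 52, 119), (-14.0, 27, 53, 120), (-12.0, 27, 52, 120), (12.0, 29, 52, 118), (14.0, 31, 52, 118), (16.0, 27, 49, 114), (18.0, 28, 48, 113), (20.0, 29, 49, 112), (22.0, 30, 49, 109), (24.0, 37, 51, 98), (26.0, 56, 59, 85), (28.0, 89, 81, 79), (30.0, 127, 105, 80), (32.0, 162, 122, 80), (34.0, 175, 130, 77)]
scene grey front face v [(-42.0, 47, 43, 38), (-40.0, 46, 41, 37), (-38.0, 48, 44, 39), (-36.0, 49, 45, 41), (-34.0, 56, 52, 49), (-32.0, 61, 58, 54), (-30.0, 63, 60, 56), (-28.0, 62, 60, 56), (28.0, 62, 61, 57), (30.0, 63, 61, 57), (32.0, 61, 58, 55), (34.0, 76, 62, 50), (36.0, 112, 84, 54), (38.0, 149, 109, 65), (40.0, 169, 125, 72), (42.0, 176, 131, 74)]
scene blue rim u [(44.0, 25, 35, 75), (46.0, 25, 34, 75), (48.0, 26, 34, 74), (50.0, 26, 35, 75), (52.0, 26, 38, 81), (54.0, 25, 39, 88), (56.0, 27, 44, 99), (58.0, 29, 51, 114), (60.0, 29, 55, 123), (62.0, 29, 57, 126), (64.0, 29, 58, 128), (66.0, 31, 56, 124), (68.0, 31, 53, 118), (70.0, 29, 51, 114), (72.0, 27, 48, 111), (74.0, 28, 49, 110), (76.0, 32, 51, 111), (78.0, 41, 58, 111)]
```

Red and blue are aligned to within about 1.5 mm in both views. I'll nudge y by -1 mm and lower gently.

>>> {"op": "carry_out", "data": {
  "moves": [
    [0,-0.1,-0.8,0],
    [0,-0.1,-1.6,0],
    [0,-0.1,-2.4,0],
    [0,-0.1,-2.8,0],
    [0,-0.1,-3.2,0]
  ]
}}

```text
time_s: 17.85
eef_pos: [0.4681, 0.3113, 0.1294]
orientation: [0.981, -0.196, -0.0, 0.0]
force: [0.2, -0.5, -0.1]
gripper_width: 0.436
```

>>> {"op": "carry_out", "data": {
  "moves": [
    [0,0,-0.4,0],
    [0,0,-0.8,0],
    [0,0,-0.8,0]
  ]
}}

```text
time_s: 18.15
eef_pos: [0.468, 0.3113, 0.1217]
orientation: [0.981, -0.196, -0.0, 0.0]
force: [0.1, -0.5, -0.4]
gripper_width: 0.433
```

Red is well inside blue with no contact. Going on to the release height, TCP 0.091.

>>> {"op": "carry_out", "data": {
  "moves": [
    [0,0,-0.8,0],
    [0,0,-1.6,0],
    [0,0,-2.4,0],
    [0,0,-3.1,0],
    [0,0,-3.1,0]
  ]
}}

```text
time_s: 18.65
eef_pos: [0.4675, 0.311, 0.0899]
orientation: [0.981, -0.196, -0.001, 0.001]
force: [-0.4, 0.0, -0.8]
gripper_width: 0.437
```

>>> {"op": "carry_out", "data": {
  "moves": [
    [0,0,0,0],
    [0,0,0,0]
  ]
}}

```text
time_s: 18.85
eef_pos: [0.4685, 0.3115, 0.0914]
orientation: [0.981, -0.196, 0.0, -0.0]
force: [-0.2, -0.1, -1.2]
gripper_width: 0.435
```

>>> {"op": "carry_out", "data": {
  "moves": [
    [0,0,0,0],
    [0,0,0,0],
    [0,0,0,0],
    [0,0,0,0]
  ],
  "gripper": 6.5
}}

```text
time_s: 19.25
eef_pos: [0.4684, 0.3115, 0.0914]
orientation: [0.981, -0.196, 0.0, -0.0]
force: [0.3, 0.6, 0.0]
gripper_width: 0.762
```

>>> {"op": "carry_out", "data": {
  "moves": [
    [0,0,3,0],
    [0,0,7.5,0],
    [0,0,12,0],
    [0,-4,12,0],
    [0,-9,12,0]
  ]
}}

```text
time_s: 19.75
eef_pos: [0.4697, 0.2222, 0.2134]
orientation: [0.981, -0.194, 0.003, -0.001]
force: [-0.2, 0.0, -0.5]
gripper_width: 0.763
```

>>> {"op": "carry_out", "data": {
  "moves": [
    [0,-5,0,3],
    [0,-10,0,6],
    [0,-15,0,9],
    [0,-20,0,9],
    [0,-20,0,9]
  ]
}}

```text
time_s: 20.25
eef_pos: [0.4693, 0.0158, 0.2116]
orientation: [0.992, -0.122, 0.001, 0.001]
force: [0.4, 0.3, 0.5]
gripper_width: 0.766
```

```bash
python3 - <<'E'
from h import *
a=get_image("top");b=get_image("scene");st()
A=cv2.resize(a["color"][220:360,70:210,::-1],None,fx=2.8,fy=2.8,interpolation=2)
B=cv2.resize(b["color"][70:210,350:490,::-1],None,fx=2.8,fy=2.8,interpolation=2)
cv2.imwrite("pics/s8.png",np.hstack([A,B]))
a["color"]=cv2.medianBlur(a["color"],3)
h,s,v=cv2.split(cv2.cvtColor(a["color"],cv2.COLOR_RGB2HSV));g=(slice(235,345),slice(85,175))
for n,m,z in(("red",((h<9)|(h>170))&(s>150),.084),("blue",(h>100)&(h<130)&(s>110),.075),("grey",(s<60)&(v>85),.065)):
    ys,xs=np.nonzero(m[g]);w=ray(a,np.c_[xs+85,ys+235].astype(float),z)[0];print(n,cv2.minAreaRect((w*1000).astype(np.float32)))
E
```

```text
20.35 [0.4683 0.0202 0.2113] yaw -13.82 F [-0.7 -0.2 -0.1] w 64.8 q6 1.62
red ((466.43402099609375, 307.53472900390625), (40.72319030761719, 107.58214569091797), 67.58582305908203)
blue ((467.30853271484375, 309.16741943359375), (55.98698425292969, 124.64403533935547), 67.48519134521484)
grey ((467.7843017578125, 312.68218994140625), (67.90149688720703, 141.86474609375), 67.2982406616211)
```

View pics/s8.png

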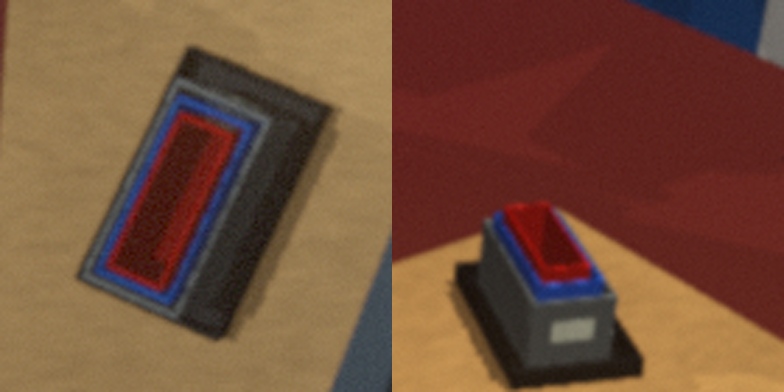

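All three are nested: the rims are concentric in the top view and the steps between them are even. The rim sizes match those expected at the seated heights. I'll check the bystanders and hand in.

```bash
python3 - <<'E'
from h import *
b=get_image("scene")["color"];d=cv2.absdiff(b,np.load("scene0.npz")["color"]).max(2)
for n,(x0,y0,x1,y1) in dict(board=(338,288,440,356),driver=(205,345,315,396),meter=(448,217,534,272),bottle=(120,322,172,404),spool=(190,215,222,250),jar=(255,190,282,222),cap=(318,170,338,198)).items():
    print(n,(d[y0:y1,x0:x1]>60).mean().round(3))
print(finish_job())
E
```

```text
board 0.0
driver 0.0
meter 0.0
bottle 0.001
spool 0.481
jar 0.0
cap 0.0
the job is handed in; nothing more can be done
None
```

The spool region changed between pictures, so I'll check whether that's the arm or its shadow using the stored images.

```bash
python3 - <<'E'
from h import *
for n in("scene0","scene3","scene5","scene6","scene7"):
    i=dict(np.load(n+".npz"));h,s,v=cv2.split(cv2.cvtColor(i["color"],cv2.COLOR_RGB2HSV))
    m=((h>4)&(h<14)&(s>200)&(v>120));m[:205]=0;m[260:]=0;m[:,:180]=0;m[:,235:]=0
    ys,xs=np.nonzero(m);print(n,len(xs),xs.mean().round(1) if len(xs) else "",ys.mean().round(1) if len(xs) else "")
E
```

```text
scene0 121 208.4 235.3
scene3 269 206.3 230.3
scene5 160 207.6 232.1
scene6 356 206.1 227.9
scene7 178 207.3 231.0
```

The three bins are nested in the black tray: grey on the tray floor, blue in grey, red in blue. I released blue and red 10 mm above seated and they dropped home. The job was handed in at about 20 s of the 72 s allowed, and `finish_job` gave no verdict.

- **Fit:** In the last pictures the rims are level and concentric. At the seated heights they measure 142×68, 125×56 and 108×41 mm, against 140×68, 122×52 and 106×38 mm real. The centres differ by 4 mm (grey–blue) and 2 mm (blue–red); the limit is 12 mm.
- **Forces:** The wrist force peaked at about 35 N as the grey bin touched the tray floor. I saw no contact force while lowering blue and red. At hand-in the gripper was open and clear, at about z = 0.21 m.
- **Bystanders:** Six of the seven showed no change in the scene picture. The spool failed that check: 48% of its region had changed.
- **Spool:** In the stored pictures up to just before red was lowered, it stays within about 8 pixels of (208, 235). The orange mask changes size a lot between them, so I put the change down to the arm and its shadow. I didn't take a clear picture of the spool after the last move to confirm it.

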